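# Gauge a potted module and clip it into the dock of its thickness

### The job

Pinch the black and yellow power module across its thickness to gauge it, and put it in the one of the three spring-clip docks on the green board made for that thickness. Press it down until the delicate brass contacts at the bottom are made, without overloading them, so that it stands upright and fully home with the clip gripping it, then let go; leave the circuit board, the transformer and the screwdriver where they are.

Things in the scene. Friction and masses are not known exactly. Their poses are not given: they have to be found in the camera images.
- module: Potted power module, half black, half yellow: upright block standing on the table, 60 mm long (its x), 70 mm tall (z), about 150 g. Its thickness (its y) is anywhere from 18 to 36 mm, differs each time and must be gauged by pinching the two big faces. Origin: middle of the lower edge of the black face; the block extends from there to +y by its thickness.
- dock_s: Fixed clip dock with white end cheeks, for modules 18 to 24 mm thick, either face to the wall. Bay open upward, 70 mm long (x) between cheeks 24 mm high; the fixed aluminium wall is the plane y = 0, 47 mm high, top flared 4 mm back; the clip faces it from +y; module length along x. Origin: on the dock's underside below the wall's inner face, mid-length. Bay floor at z = 3 mm.
- dock_s_clip: Sprung steel clip of the white dock, 50 mm wide, 16 to 48 mm high, flared 10 mm outward above 29 mm. At rest 16.6 mm from the wall; yields to +y by 8.8 mm at most, pressing 3 N plus 0.3 N per mm. Too thin a module stands loose, too thick does not enter. Its friction holds a module part way: pushing it down takes some 1 to 12 N, most at the flare. Origin: same as the dock's.
- dock_s_contacts: Delicate brass contact block in the bottom of the white dock; the module is home when it rests on it. Its top is set anywhere from 6 to 20 mm above the dock's underside (differs each time, not shown by this pose: feel for it). Its top gives 2 mm on a spring: 1 N at first, 7 N fully down. A push over 4 N on it makes contact; over 15 N ruins it. Origin: same as the dock's.
- dock_m: Fixed clip dock with blue end cheeks, for modules 24 to 30 mm thick, either face to the wall. Bay open upward, 70 mm long (x) between cheeks 24 mm high; the fixed aluminium wall is the plane y = 0, 47 mm high, top flared 4 mm back; the clip faces it from +y; module length along x. Origin: on the dock's underside below the wall's inner face, mid-length. Bay floor at z = 3 mm.
- dock_m_clip: Sprung steel clip of the blue dock, 50 mm wide, 16 to 48 mm high, flared 10 mm outward above 29 mm. At rest 22.6 mm from the wall; yields to +y by 8.8 mm at most, pressing 3 N plus 0.3 N per mm. Too thin a module stands loose, too thick does not enter. Its friction holds a module part way: pushing it down takes some 1 to 12 N, most at the flare. Origin: same as the dock's.
- dock_m_contacts: Delicate brass contact block in the bottom of the blue dock; the module is home when it rests on it. Its top is set anywhere from 6 to 20 mm above the dock's underside (differs each time, not shown by this pose: feel for it). Its top gives 2 mm on a spring: 1 N at first, 7 N fully down. A push over 4 N on it makes contact; over 15 N ruins it. Origin: same as the dock's.
- dock_l: Fixed clip dock with orange end cheeks, for modules 30 to 36 mm thick, either face to the wall. Bay open upward, 70 mm long (x) between cheeks 24 mm high; the fixed aluminium wall is the plane y = 0, 47 mm high, top flared 4 mm back; the clip faces it from +y; module length along x. Origin: on the dock's underside below the wall's inner face, mid-length. Bay floor at z = 3 mm.
- dock_l_clip: Sprung steel clip of the orange dock, 50 mm wide, 16 to 48 mm high, flared 10 mm outward above 29 mm. At rest 28.6 mm from the wall; yields to +y by 8.8 mm at most, pressing 3 N plus 0.3 N per mm. Too thin a module stands loose, too thick does not enter. Its friction holds a module part way: pushing it down takes some 1 to 12 N, most at the flare. Origin: same as the dock's.
- dock_l_contacts: Delicate brass contact block in the bottom of the orange dock; the module is home when it rests on it. Its top is set anywhere from 6 to 20 mm above the dock's underside (differs each time, not shown by this pose: feel for it). Its top gives 2 mm on a spring: 1 N at first, 7 N fully down. A push over 4 N on it makes contact; over 15 N ruins it. Origin: same as the dock's.
- pcb: Loose green circuit board 100 x 75 mm with components, 22 mm high in all, lying flat; bystander. Origin at the centre of its underside.
- transformer: Loose small yellow and black transformer, 36 x 30 x 32 mm; bystander. Origin at the centre of its underside.
- screwdriver: Loose screwdriver lying on the table; bystander.
Things that resemble listed ones, but are neither listed nor needed, are in the scene too. Leave any pink look-alike of the module alone.

How it is judged:
By the outcome, as a careful person would: the job done as asked, in the order asked, and still so for the second after the job is handed in, with the robot touching nothing.
It also fails if it takes over 51 s, if anything falls off the work surface, if the arm or the gripper's body presses on something with over 40 N, if the wrist force passes 120 N, or if a joint passes its speed limit or range.

### The arm

A 6-joint arm with a two-finger parallel gripper is mounted at the origin on the work surface. World frame = base frame: x ahead of the robot, y to its left, z up, the work surface at z = 0. Lengths are in m, angles in rad, forces in N, time in s.
With the tool pointing down it reaches from about 0.3 to 0.775 m from the base axis. Payload 14.6 kg.
Tool frame: the origin (TCP) lies on the centre line of the jaws, within the pads' length; the fingertips stand 25 mm ahead of it and the grasp point (between the pads) lies 6 mm ahead of it (ctrl.tip_reach is the distance from the TCP to the fingertips, in m); z points along the fingers, y is the line along which they close (so a half turn about z gives the same grasp; the last joint's range is limited). The gripper opens to 94 mm and grips with 3 to 60 N. Pads are 16 mm wide; open, the fingers measure 119 mm over their backs; the gripper's body (75 mm by 177 mm) begins 78 mm behind the grasp point.
Start: joints at [-1.313, 0.3, 1.521, -0, 1.321, -0.067], TCP at [0.176, -0.521, 0.23] pointing down, gripper open.
Joint ranges: [-3.03, 3.03], [-0.79, 2.21], [0.23, 2.52], [-1.04, 4.18], [0, 3.07], [-2.55, 2.55]. Speed limits (rad/s): [2.22, 2.22, 2.57, 3.14, 3.14, 3.14].

### API

Orientations are given as [roll, pitch, yaw] about the fixed x, y, z axes, in that order (R = Rz(yaw) Ry(pitch) Rx(roll)).
In Python, from station import ctrl gives the robot as it stands. The module is installed in compiled form; this text tells all that it offers.
- The arm moves only by the tool apply_moves, never from a script. Its argument "deltas" is a list of rows, each a list of 7 numbers: the closure in counts, from 0 (fully open) to 255 (shut), then the shift along the world's x, y, z in cm, then the turn, a rotation vector about the world's x, y, z in rad. In form: [[jaw, tx, ty, tz, ax, ay, az], ...]. A call has 1 to 10 rows; each row shifts and turns the commanded pose from where the row before left it; what a row does not reach is not made up. A row lasts 1/10 s, in which the tool goes at most 50 mm and 8.59 degrees, less where a joint would pass 70% of its speed; a pose out of reach is approached as far as the arm can. A call with a gripper value outside its range is refused whole. The fingers move at their own pace and stop on an object; "grip_force" is the grip in N (left out, the last holds). Time passes only in rows, so rows that do not move let the fingers close. It gives the time, the measured TCP pose, the force, the opening and the grip force at its end, in the units of the state.
- ctrl.get_obs(): the state, without advancing time (a new reading comes with each control period).
- ctrl.camera(name): name is "scene" or "top" or "wrist"; returns a dict with "img" (420x560x3 uint8, red, green, blue), "K" (3x3 intrinsics, pixels), "k1" (the pictures are not rectified: a ray, as slopes to the right and down, at radius r is drawn at 1 + k1 r^2 times it, then the intrinsics apply), "pose" (4x4, takes a point from camera to world coordinates); the wrist camera has in their place "hand_eye" (4x4, takes a point from camera to tool coordinates, whose origin is the TCP and whose axes are the flange's). Camera axes: x right, y up, looking along -z (the intrinsics and any distortion apply to the point x, -y, -z); pixel columns grow to the right and rows downward; lengths in m; the calibration is good to about 2 mm. A picture is of the moment at which its call begins: read the wrist's pose just before it. There is no depth.
- ctrl.hand_in(): hands the job in; it is judged then, once.
The state is a dict: "time_s": time; "qpos": joint angles; "joint_vel": joint speeds; "tau": joint torques, N m; "ee_pos": TCP position; "eef_rot": TCP orientation; "force": force on the tool from outside, world axes, zero at the start; "moment": the same for the moment, N m; "grip_width": finger opening in m; "grip_force": force on a finger pad.
Only numpy, scipy, OpenCV 4.12 (cv2) and the standard library are available. Lean on these libraries where they do the work, as an engineer would, in place of code of your own. Each camera call takes 0.05 s, during which the arm holds its last target. There are 200 camera calls.

## Working session

There is one attempt and no reset: what is moved stays moved. The work goes in short steps, Python scripts to look and compute and a tool call to move; the robot and the scene stay as the last step left them, time stands still between calls to the robot, and variables do not carry over. Pictures are saved under pics/ and viewed, at most 10 in all, crops included, and the job is handed in when it is done.

Besides the shell and the picture viewer there is one more tool, called after ">>>" as a command line: name --pt "numbers of a row" for each row, then --argument value for the rest. apply_moves: Moves the arm, as the interface text tells. Its arguments: {"type":"object","properties":{"deltas":{"type":"array"},"grip_force":{"type":"number"}},"required":["deltas"]}

```bash
mkdir -p pics; cat > h.py <<'E'
import numpy as np, cv2
from station import ctrl
from scipy.spatial.transform import Rotation as R
def snap(n,f):
    c=ctrl.camera(n); cv2.imwrite(f'pics/{f}.png',c['img'][:,:,::-1]); 
    np.savez(f'pics/{f}.npz',**{k:v for k,v in c.items()}); return c
def ray(c,uv,T):
    p=cv2.undistortPoints(np.array(uv,float).reshape(-1,1,2),c['K'],np.array([float(c['k1']),0,0,0])).reshape(-1,2)
    d=np.c_[p[:,0],-p[:,1],-np.ones(len(p))]
    return T[:3,3], d@T[:3,:3].T
def onz(c,uv,z,T=None):
    T=c['pose'] if T is None else T
    o,d=ray(c,uv,T); return o+d*((z-o[2])/d[:,2])[:,None]
def toolT(o):
    T=np.eye(4); T[:3,:3]=R.from_euler('xyz',o['eef_rot']).as_matrix(); T[:3,3]=o['ee_pos']; return T
E
python3 - <<'E'
from h import *
o=ctrl.get_obs(); print(o['ee_pos'],o['eef_rot'],o['grip_width'],o['force'])
for n in('top','scene'):
    c=snap(n,n+'0'); print(n,c['pose'].round(3).tolist(),c['K'].round(1).tolist(),c['k1'])
E
```

```text
[ 0.17543094 -0.5210143   0.22987698] [-3.14040236e+00 -7.65313046e-05  3.24763270e-01] 0.09389073256701906 [-0.27432628 -0.4253013  -0.97696003]
top [[0.011, 0.987, -0.159, 0.403], [-1.0, 0.014, 0.015, 0.039], [0.017, 0.159, 0.987, 0.86], [0.0, 0.0, 0.0, 1.0]] [[440.6, 0.0, 285.4], [0.0, 440.6, 210.0], [0.0, 0.0, 1.0]] 0.0480785135274835
scene [[-0.461, -0.515, 0.723, 1.235], [0.887, -0.284, 0.364, 0.385], [0.018, 0.809, 0.588, 0.612], [0.0, 0.0, 0.0, 1.0]] [[465.2, 0.0, 274.3], [0.0, 465.2, 200.5], [0.0, 0.0, 1.0]] 0.029688494641490176
```

View pics/top0.png

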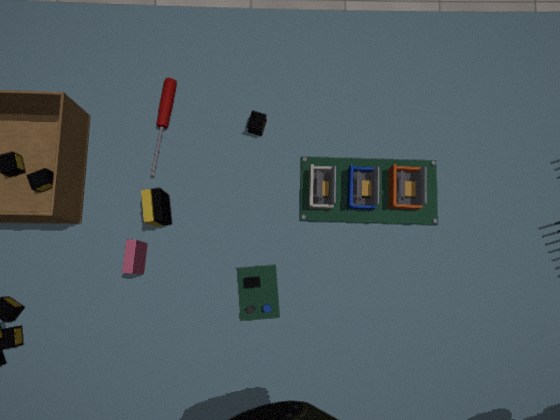

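View pics/scene0.png

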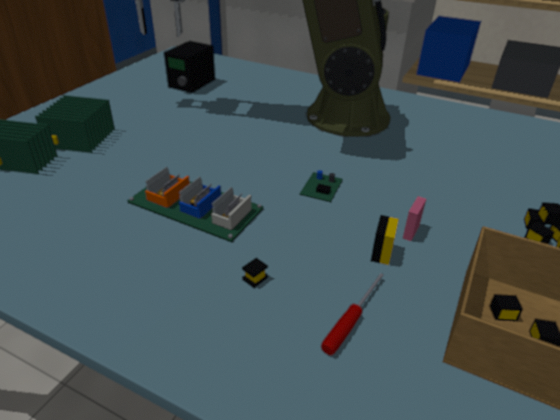

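```bash
python3 - <<'E'
from h import *
a=cv2.imread('pics/top0.png'); s=cv2.imread('pics/scene0.png')
A=cv2.resize(a[150:230,295:445],None,fx=5,fy=5,interpolation=cv2.INTER_CUBIC)[:, :750]
B=cv2.resize(a[180:235,130:180],None,fx=3.6,fy=3.6,interpolation=cv2.INTER_CUBIC)
B2=cv2.resize(s[165:235,125:265],None,fx=2.8,fy=2.8)
o=np.zeros((600,750,3),np.uint8);o[:400]=A;o[400:400+min(200,B.shape[0]),:B.shape[1]]=B[:200];o[400:400+B2.shape[0],200:200+B2.shape[1]]=B2[:200]
cv2.imwrite('pics/c1.png',o)
c=dict(np.load('pics/top0.npz'))
hsv=cv2.cvtColor(a,cv2.COLOR_BGR2HSV)
w=hsv[180:235,130:180]
y=((w[...,0]>18)&(w[...,0]<35)&(w[...,1]>150)&(w[...,2]>90)).astype(np.uint8)
k=(w[...,2]<45).astype(np.uint8)
for n,m in(('y',y),('k',k)):
    p=cv2.findNonZero(m); h=cv2.approxPolyDP(cv2.convexHull(p),1.5,True).reshape(-1,2)+[130,180]
    print(n,len(p),h.tolist()); print(onz(c,h,.07)[:,:2].round(3).tolist()); print(onz(c,h,0)[:,:2].round(3).tolist())
# board screws
q=[[305,159],[434,162],[435,221],[303,217]]; print(onz(c,q,.003).round(3).tolist())
E
```

```text
y 292 [[151, 221], [144, 220], [142, 191], [150, 190], [153, 219]]
[[0.507, 0.268], [0.508, 0.281], [0.561, 0.288], [0.563, 0.274], [0.51, 0.265]]
[[0.516, 0.289], [0.518, 0.302], [0.575, 0.31], [0.578, 0.294], [0.52, 0.285]]
k 583 [[170, 224], [163, 225], [154, 220], [151, 189], [159, 188], [168, 195]]
[[0.502, 0.235], [0.5, 0.247], [0.509, 0.263], [0.565, 0.272], [0.567, 0.258], [0.555, 0.241]]
[[0.51, 0.252], [0.508, 0.265], [0.518, 0.283], [0.58, 0.293], [0.582, 0.277], [0.568, 0.259]]
[[0.645, -0.011, 0.003], [0.643, -0.27, 0.003], [0.523, -0.267, 0.003], [0.527, -0.008, 0.003]]
```

View pics/c1.png

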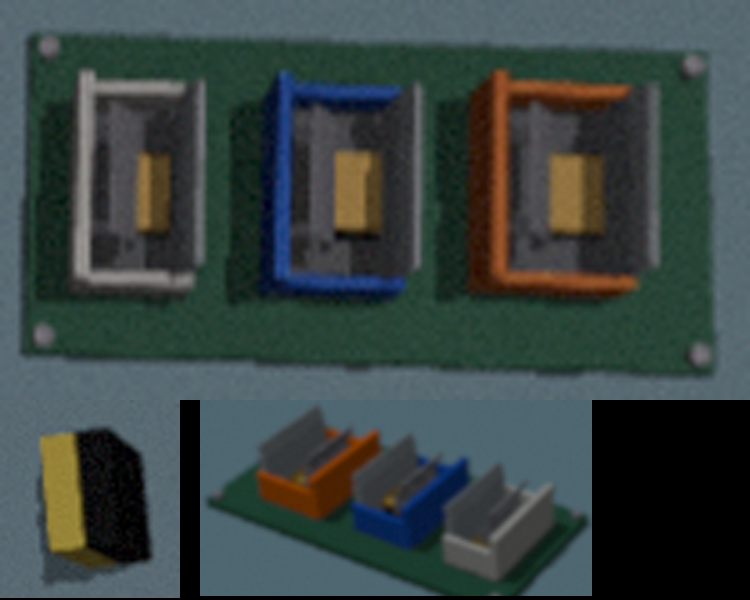

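>>> apply_moves --pt "0 2.9 3.7 0.3 0 0 -0.035" --pt "0 2.9 3.7 0.3 0 0 -0.035" --pt "0 2.9 3.7 0.3 0 0 -0.035" --pt "0 2.9 3.7 0.3 0 0 -0.035" --pt "0 2.9 3.7 0.3 0 0 -0.035" --pt "0 2.9 3.7 0.3 0 0 -0.035" --pt "0 2.9 3.7 0.3 0 0 -0.035" --pt "0 2.9 3.7 0.3 0 0 -0.035" --pt "0 2.9 3.7 0.3 0 0 -0.035" --pt "0 2.9 3.7 0.3 0 0 -0.025"

```text
time_s: 1.1
ee_pos: [0.4663, -0.1494, 0.2605]
eef_rot: [-3.142, 0.0, -0.017]
force: [-0.6, -0.7, -0.0]
grip_width: 0.0941
grip_force: 0.0
```

>>> apply_moves --pt "0 3.0 0 0 0 0 0" --pt "0 3.0 0 0 0 0 0" --pt "0 0 0 0 0 0 0" --pt "0 0 0 0 0 0 0"

```text
time_s: 1.5
ee_pos: [0.5253, -0.1511, 0.2597]
eef_rot: [-3.141, 0.001, -0.015]
force: [-0.2, -0.3, -0.4]
grip_width: 0.0938
grip_force: 0.0
```

```bash
python3 - <<'E'
from h import *
o=ctrl.get_obs(); c=snap('wrist','w1'); T=toolT(o)@c['hand_eye']; np.save('pics/w1T.npy',T)
print(o['ee_pos'],o['eef_rot'],T.round(3).tolist(),c['k1'],c['K'].round(0).tolist(),o['time_s'])
E
```

```text
[ 0.52534729 -0.15108403  0.25971706] [-3.14118678e+00  1.37472448e-03 -1.47554779e-02] [[-0.015, 0.962, 0.271, 0.604], [-1.0, -0.014, -0.006, -0.153], [-0.002, -0.271, 0.963, 0.414], [0.0, 0.0, 0.0, 1.0]] -0.04471997998168544 [[358.0, 0.0, 283.0], [0.0, 358.0, 205.0], [0.0, 0.0, 1.0]] 1.5
```

View pics/w1.png

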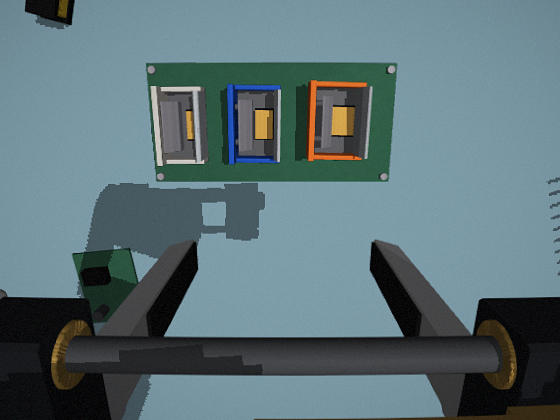

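>>> apply_moves --pt "0 0.1 4.7 -0.2 0 0 0.016" --pt "0 0.1 4.7 -0.2 0 0 0.016" --pt "0 0.1 4.7 -0.2 0 0 0.016" --pt "0 0.1 4.7 -0.2 0 0 0.016" --pt "0 0.1 4.7 -0.2 0 0 0.016" --pt "0 0.1 4.7 -0.2 0 0 0.016" --pt "0 0.1 4.7 -0.2 0 0 0.016" --pt "0 0.1 4.7 -0.2 0 0 0.016" --pt "0 0.1 4.6 -0.2 0 0 0.016" --pt "0 0 0 0 0 0 0"

```text
time_s: 2.55
ee_pos: [0.5332, 0.2744, 0.2421]
eef_rot: [-3.141, 0.001, 0.133]
force: [0.5, -0.6, 0.3]
grip_width: 0.0939
grip_force: 0.0
```

>>> apply_moves --pt "0 0 0 -4 0 0 0" --pt "0 0 0 0 0 0 0" --pt "0 0 0 0 0 0 0"

```text
time_s: 2.85
ee_pos: [0.5344, 0.2698, 0.2032]
eef_rot: [3.141, 0.001, 0.128]
force: [-0.4, -0.5, 0.8]
grip_width: 0.094
grip_force: 0.0
```

```bash
python3 - <<'E'
from h import *
o=ctrl.get_obs(); c=snap('wrist','w2'); T=toolT(o)@c['hand_eye']; np.save('pics/w2T.npy',T)
print(o['ee_pos'],o['eef_rot'])
a=c['img'][:,:,::-1].copy(); w=cv2.cvtColor(a,cv2.COLOR_BGR2HSV)
y=((w[...,0]>18)&(w[...,0]<35)&(w[...,1]>150)&(w[...,2]>90)).astype(np.uint8)
n,l,s,_=cv2.connectedComponentsWithStats(y)
for i in range(1,n):
    if s[i,4]>150:
        h=cv2.approxPolyDP(cv2.convexHull(cv2.findNonZero((l==i).astype(np.uint8))),2,True).reshape(-1,2)
        print(s[i],h.tolist(),onz(c,h,.07,T)[:,:2].round(4).tolist())
E
```

```text
[0.53441026 0.26980671 0.20321462] [3.14131383e+00 6.51459971e-04 1.27773565e-01]
[  0  43  18  30 358] [[17, 72], [2, 71], [0, 43], [9, 46]] [[0.6125, 0.4885], [0.612, 0.5007], [0.6326, 0.5012], [0.6311, 0.4941]]
[ 265  154   22   79 1571] [[267, 232], [265, 164], [269, 154], [284, 154], [286, 231]] [[0.5067, 0.28], [0.5644, 0.2882], [0.5729, 0.286], [0.5744, 0.274], [0.5097, 0.264]]
```

View pics/w2.png

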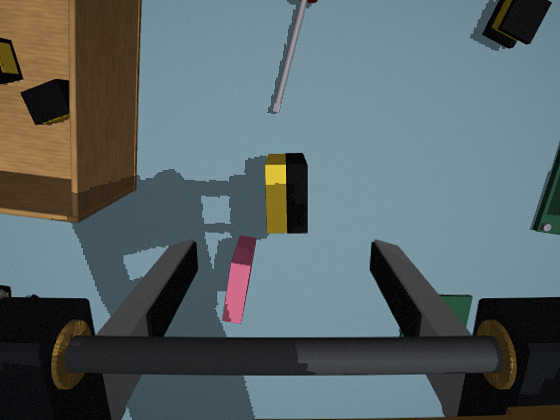

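```bash
python3 - <<'E'
from h import *
c=dict(np.load('pics/w2.npz')); T=np.load('pics/w2T.npy')
p=onz(c,[[265.5,232.5],[264.5,164],[307,164],[308,233]],.07,T)[:,:2]; print(p.round(4).tolist(),p.mean(0))
for a,b in((0,1),(3,2),(0,3),(1,2)): d=p[b]-p[a];print(np.hypot(*d),np.arctan2(d[1],d[0]))
E
```

```text
[[0.5061, 0.2812], [0.5644, 0.2886], [0.5687, 0.2546], [0.5103, 0.2452]] [0.53737608 0.26739127]
0.05873267345174168 0.12745031798912462
0.059212464957520784 0.1592460874988221
0.036221776126088935 -1.455822593699055
0.034336568312241286 -1.4434056931053618
```

>>> apply_moves --pt "0 0.3 -0.2 -2.0 0 0 0.01" --pt "0 0 0 -4 0 0 0" --pt "0 0 0 -4 0 0 0" --pt "0 0 0 -2.5 0 0 0" --pt "0 0 0 -0.7 0 0 0" --pt "0 0 0 0 0 0 0" --pt "120 0 0 0 0 0 0" --grip_force 8

```text
time_s: 3.6
ee_pos: [0.5386, 0.269, 0.0728]
eef_rot: [-3.141, -0.003, 0.139]
force: [-0.3, -0.2, 0.8]
grip_width: 0.0891
grip_force: 0.0
```

>>> apply_moves --pt "255 0 0 0 0 0 0" --pt "255 0 0 0 0 0 0" --pt "255 0 0 0 0 0 0" --pt "255 0 0 0 0 0 0" --pt "255 0 0 0 0 0 0" --pt "255 0 0 0 0 0 0" --grip_force 8

```text
time_s: 4.2
ee_pos: [0.5375, 0.2688, 0.0705]
eef_rot: [3.142, -0.0, 0.139]
force: [0.5, -0.1, 0.2]
grip_width: 0.0411
grip_force: 0.0
```

>>> apply_moves --pt "255 0 0 0 0 0 0" --pt "255 0 0 0 0 0 0" --pt "255 0 0 0 0 0 0" --pt "255 0 0 0 0 0 0" --pt "255 0 0 0 0 0 0" --grip_force 8

```text
time_s: 4.7
ee_pos: [0.5375, 0.2688, 0.0704]
eef_rot: [3.142, 0.0, 0.139]
force: [0.1, -0.6, -0.6]
grip_width: 0.0345
grip_force: 8.0
```

>>> apply_moves --pt "255 0 0 0 0 0 0" --pt "255 0 0 0 0 0 0" --pt "255 0 0 0 0 0 0" --pt "255 0 0 0 0 0 0" --grip_force 40

```text
time_s: 5.1
ee_pos: [0.5375, 0.2688, 0.0704]
eef_rot: [-3.142, 0.0, 0.139]
force: [0.7, -0.7, -1.1]
grip_width: 0.034
grip_force: 39.9
```

```bash
python3 - <<'E'
from h import *
a=cv2.imread('pics/w1.png')[70:175,290:400]
a=cv2.convertScaleAbs(a,alpha=1.5,beta=25)
cv2.imwrite('pics/c2.png',cv2.resize(a,None,fx=5.7,fy=5.7,interpolation=cv2.INTER_CUBIC)[:600])
E
```

```text
(no output)
```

View pics/c2.png

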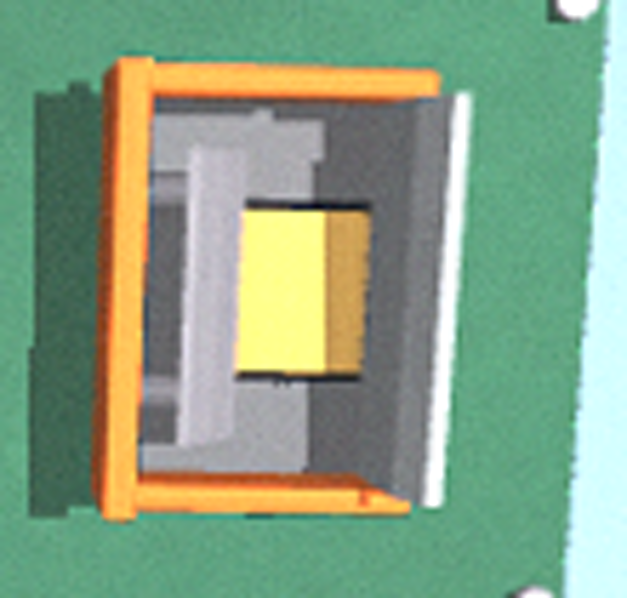

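>>> apply_moves --pt "255 0 0 2 0 0 0" --pt "255 0 0 4 0 0 0" --pt "255 0 0 4 0 0 0" --pt "255 0 0 3 0 0 0" --pt "255 0 0 0 0 0 0"

```text
time_s: 5.6
ee_pos: [0.5387, 0.2693, 0.205]
eef_rot: [-3.14, -0.007, 0.139]
force: [0.3, 0.1, -1.8]
grip_width: 0.0337
grip_force: 39.9
```

>>> apply_moves --pt "255 -0.1 -4.9 0.6 0 0 -0.016" --pt "255 -0.1 -4.9 0.6 0 0 -0.016" --pt "255 -0.1 -4.9 0.6 0 0 -0.016" --pt "255 -0.1 -4.9 0.6 0 0 -0.016" --pt "255 -0.1 -4.9 0.6 0 0 -0.016" --pt "255 -0.1 -4.9 0.6 0 0 -0.016" --pt "255 -0.1 -4.9 0.6 0 0 -0.016" --pt "255 -0.1 -4.9 0.6 0 0 -0.016" --pt "255 -0.1 -4.9 0.6 0 0 -0.016" --pt "255 -0.1 -4.9 0.6 0 0 -0.016"

```text
time_s: 6.6
ee_pos: [0.5268, -0.2231, 0.2595]
eef_rot: [-3.141, 0.001, -0.022]
force: [0.1, 0.9, -0.9]
grip_width: 0.0342
grip_force: 39.9
```

>>> apply_moves --pt "255 0 0 0 0 0 0" --pt "255 0 0 0 0 0 0" --pt "255 0 0 0 0 0 0" --pt "255 0 0 0 0 0 0"

```text
time_s: 7.0
ee_pos: [0.5276, -0.22, 0.26]
eef_rot: [-3.141, 0.001, -0.02]
force: [0.4, -0.1, -1.5]
grip_width: 0.0339
grip_force: 39.9
```

```bash
python3 - <<'E'
from h import *
o=ctrl.get_obs(); c=snap('wrist','w3'); T=toolT(o)@c['hand_eye']; np.save('pics/w3T.npy',T)
print(o['ee_pos'],o['eef_rot'],T[:3,3],o['force'])
a=cv2.convertScaleAbs(c['img'][:,:,::-1],alpha=1.4,beta=20)
A=cv2.resize(a[75:175,220:340],None,fx=5,fy=5,interpolation=cv2.INTER_CUBIC)
B=cv2.resize(a[175:325,220:340],None,fx=1.6,fy=1.6)
o=np.zeros((500,800,3),np.uint8);o[:,:600]=A;o[:240,600:792]=B;cv2.imwrite('pics/c3.png',o)
E
```

```text
[ 0.52764319 -0.2200301   0.26004873] [-3.14121829e+00  5.64295770e-04 -1.95661519e-02] [ 0.60589078 -0.22249007  0.41411646] [ 0.39465485 -0.05987912 -1.50556435]
```

View pics/c3.png

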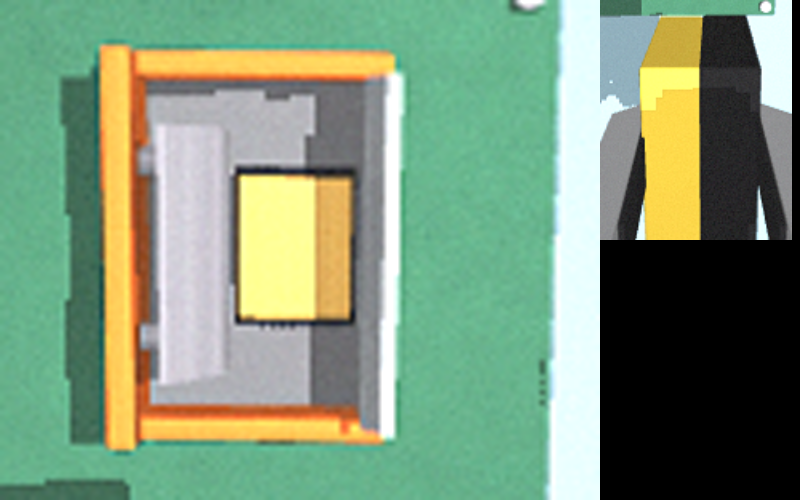

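```bash
python3 - <<'E'
from h import *
c=dict(np.load('pics/w3.npz')); T=np.load('pics/w3T.npy')
f=lambda u,v:[220+u/5,75+v/5]
for B in (.002,.005,.008):
    print(B,'top edge',onz(c,[f(386,80),f(380,435)],B+.047,T)[:,:2].round(4).tolist(),'fl base',onz(c,[f(364,80),f(357,430)],B+.037,T)[:,:2].round(4).tolist(),
     'cheek',onz(c,[f(265,78),f(260,414)],B+.024,T)[:,:2].round(4).tolist(),'cont',onz(c,[f(237,247),f(353,247)],B+.012,T)[:,:2].round(4).tolist())
m=lambda u,v:[220+(u-600)/1.6,175+v/1.6]
E
```

```text
0.002 top edge [[0.6189, -0.2356], [0.5491, -0.2336]] fl base [[0.6194, -0.2315], [0.5487, -0.2291]] cheek [[0.6206, -0.2113], [0.5507, -0.2083]] cont [[0.5857, -0.2039], [0.5852, -0.2292]]
0.005 top edge [[0.6188, -0.2355], [0.5496, -0.2335]] fl base [[0.6193, -0.2315], [0.5492, -0.229]] cheek [[0.6205, -0.2114], [0.5511, -0.2084]] cont [[0.5859, -0.204], [0.5854, -0.2292]]
0.008 top edge [[0.6187, -0.2354], [0.5501, -0.2334]] fl base [[0.6191, -0.2314], [0.5497, -0.229]] cheek [[0.6204, -0.2115], [0.5515, -0.2085]] cont [[0.586, -0.2041], [0.5855, -0.2291]]
```

>>> apply_moves --pt "255 2.9 0.4 0 0 0 -0.008" --pt "255 2.9 0.35 0 0 0 0" --pt "255 0 0 -3 0 0 0" --pt "255 0 0 -4 0 0 0" --pt "255 0 0 -4 0 0 0" --pt "255 0 0 -1.5 0 0 0" --pt "255 0 0 0 0 0 0" --pt "255 0 0 0 0 0 0" --pt "255 0 0 0 0 0 0"

```text
time_s: 7.95
ee_pos: [0.5864, -0.214, 0.1378]
eef_rot: [3.14, -0.003, -0.029]
force: [-0.3, 0.1, -1.2]
grip_width: 0.0339
grip_force: 39.9
```

```bash
python3 - <<'E'
from h import *
o=ctrl.get_obs(); print(o['ee_pos'],o['eef_rot'],o['force'])
c=snap('scene','s1'); a=cv2.convertScaleAbs(c['img'][:,:,::-1],alpha=1.4,beta=20)
w=snap('wrist','w4'); b=cv2.convertScaleAbs(w['img'][:,:,::-1],alpha=1.4,beta=20)
o=np.zeros((600,800,3),np.uint8)
o[:400,:520]=cv2.resize(a[140:240,120:250],None,fx=4,fy=4,interpolation=cv2.INTER_CUBIC)
o[:,520:800]=cv2.resize(b[120:345,230:335],(280,600))
cv2.imwrite('pics/c4.png',o)
E
```

```text
[ 0.58641441 -0.21398001  0.1378284 ] [ 3.14029723 -0.00322322 -0.02900837] [-0.25213247  0.06012829 -1.24346698]
```

View pics/c4.png

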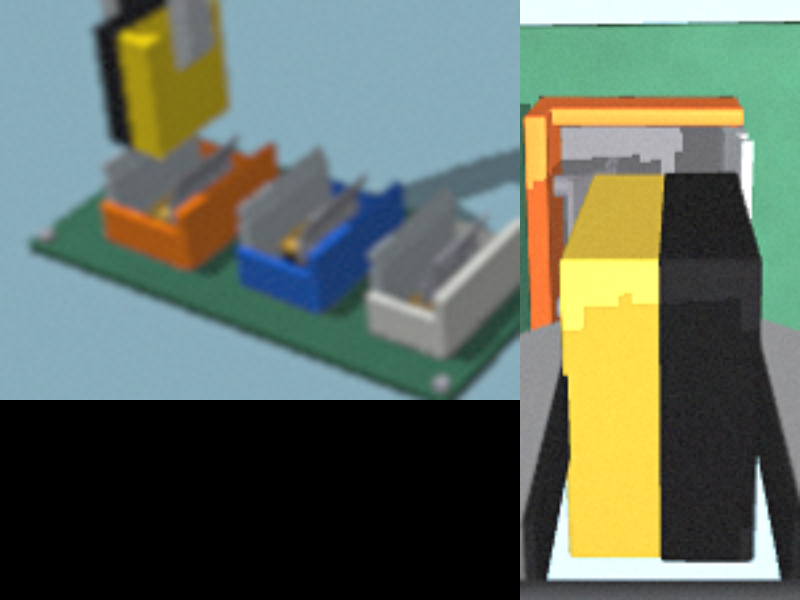

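>>> apply_moves --pt "255 0 0.1 -1.0 0 0 0" --pt "255 0 0 -1.0 0 0 0" --pt "255 0 0 0 0 0 0" --pt "255 0 0 0 0 0 0"

```text
time_s: 8.45
ee_pos: [0.5852, -0.2122, 0.1144]
eef_rot: [-3.14, 0.002, -0.029]
force: [0.4, 3.1, -5.6]
grip_width: 0.0339
grip_force: 39.9
```

>>> apply_moves --pt "255 0 0 -0.3 0 0 0" --pt "255 0 0 0 0 0 0" --pt "255 0 0 0 0 0 0"

```text
time_s: 8.75
ee_pos: [0.5857, -0.2122, 0.1128]
eef_rot: [-3.141, -0.0, -0.029]
force: [-0.4, 4.8, 1.8]
grip_width: 0.0339
grip_force: 39.9
```

>>> apply_moves --pt "255 0 0 -0.3 0 0 0" --pt "255 0 0 0 0 0 0" --pt "255 0 0 0 0 0 0"

```text
time_s: 9.05
ee_pos: [0.5861, -0.2123, 0.1103]
eef_rot: [-3.141, -0.002, -0.029]
force: [1.0, 5.9, 5.3]
grip_width: 0.0339
grip_force: 39.9
```

>>> apply_moves --pt "255 0 0 -0.3 0 0 0" --pt "255 0 0 0 0 0 0" --pt "255 0 0 0 0 0 0"

```text
time_s: 9.35
ee_pos: [0.5863, -0.2123, 0.1077]
eef_rot: [-3.141, -0.002, -0.029]
force: [0.9, 7.0, 6.4]
grip_width: 0.0342
grip_force: 39.9
```

>>> apply_moves --pt "255 0 0.15 0 0 0 0" --pt "255 0 0 0 0 0 0" --pt "255 0 0 0 0 0 0"

```text
time_s: 9.65
ee_pos: [0.5862, -0.2119, 0.1076]
eef_rot: [3.14, -0.003, -0.029]
force: [2.1, -1.2, 6.0]
grip_width: 0.0339
grip_force: 39.9
```

>>> apply_moves --pt "255 0 0.1 0 0 0 0" --pt "255 0 0 0 0 0 0" --pt "255 0 0 0 0 0 0"

```text
time_s: 9.95
ee_pos: [0.5862, -0.2115, 0.1076]
eef_rot: [3.139, -0.003, -0.029]
force: [1.0, -4.2, 5.7]
grip_width: 0.0341
grip_force: 39.9
```

>>> apply_moves --pt "255 0 0 -0.3 0 0 0" --pt "255 0 0 0 0 0 0" --pt "255 0 0 0 0 0 0"

```text
time_s: 10.25
ee_pos: [0.5855, -0.2111, 0.1033]
eef_rot: [3.14, -0.0, -0.029]
force: [1.9, -4.7, -0.3]
grip_width: 0.0337
grip_force: 39.9
```

>>> apply_moves --pt "255 0 0 -0.2 0 0 0" --pt "255 0 0 0 0 0 0" --pt "255 0 0 0 0 0 0"

```text
time_s: 10.55
ee_pos: [0.5853, -0.211, 0.1011]
eef_rot: [3.14, 0.0, -0.029]
force: [1.6, -4.5, -0.8]
grip_width: 0.0337
grip_force: 39.9
```

>>> apply_moves --pt "255 0 0 -0.2 0 0 0" --pt "255 0 0 0 0 0 0" --pt "255 0 0 0 0 0 0"

```text
time_s: 10.85
ee_pos: [0.5853, -0.211, 0.0991]
eef_rot: [3.14, 0.0, -0.029]
force: [1.0, -5.0, -1.0]
grip_width: 0.0342
grip_force: 39.9
```

>>> apply_moves --pt "255 0 0 -0.2 0 0 0" --pt "255 0 0 0 0 0 0" --pt "255 0 0 0 0 0 0"

```text
time_s: 11.15
ee_pos: [0.5853, -0.211, 0.0971]
eef_rot: [3.14, 0.0, -0.03]
force: [0.6, -4.6, -0.9]
grip_width: 0.0341
grip_force: 39.9
```

>>> apply_moves --pt "255 0 0 -0.1 0 0 0" --pt "255 0 0 0 0 0 0" --pt "255 0 0 0 0 0 0"

```text
time_s: 11.45
ee_pos: [0.5853, -0.211, 0.0962]
eef_rot: [3.14, 0.0, -0.029]
force: [0.2, -4.3, 0.9]
grip_width: 0.0342
grip_force: 39.9
```

>>> apply_moves --pt "255 0 0 -0.1 0 0 0" --pt "255 0 0 0 0 0 0" --pt "255 0 0 0 0 0 0"

```text
time_s: 11.75
ee_pos: [0.5853, -0.211, 0.0953]
eef_rot: [3.14, 0.0, -0.029]
force: [0.3, -5.2, -0.5]
grip_width: 0.034
grip_force: 39.9
```

>>> apply_moves --pt "255 0 0 -0.1 0 0 0" --pt "255 0 0 0 0 0 0" --pt "255 0 0 0 0 0 0"

```text
time_s: 12.05
ee_pos: [0.5853, -0.2111, 0.0943]
eef_rot: [3.14, 0.0, -0.029]
force: [0.1, -5.5, 0.4]
grip_width: 0.034
grip_force: 39.9
```

>>> apply_moves --pt "255 0 0 -0.1 0 0 0" --pt "255 0 0 0 0 0 0" --pt "255 0 0 0 0 0 0"

```text
time_s: 12.35
ee_pos: [0.5853, -0.211, 0.0932]
eef_rot: [3.14, 0.0, -0.029]
force: [0.1, -5.1, 0.4]
grip_width: 0.0343
grip_force: 39.9
```

>>> apply_moves --pt "255 0 0 -0.1 0 0 0" --pt "255 0 0 0 0 0 0" --pt "255 0 0 0 0 0 0"

```text
time_s: 12.65
ee_pos: [0.5853, -0.211, 0.0922]
eef_rot: [3.14, 0.0, -0.029]
force: [0.1, -5.1, -0.2]
grip_width: 0.0337
grip_force: 39.9
```

>>> apply_moves --pt "255 0 0 -0.1 0 0 0" --pt "255 0 0 0 0 0 0" --pt "255 0 0 0 0 0 0"

```text
time_s: 12.95
ee_pos: [0.5853, -0.211, 0.0912]
eef_rot: [3.14, 0.0, -0.029]
force: [0.1, -5.5, -0.6]
grip_width: 0.0341
grip_force: 39.9
```

>>> apply_moves --pt "255 0 0 -0.1 0 0 0" --pt "255 0 0 0 0 0 0" --pt "255 0 0 0 0 0 0"

```text
time_s: 13.25
ee_pos: [0.5853, -0.211, 0.0902]
eef_rot: [3.14, 0.0, -0.029]
force: [0.1, -5.1, 0.0]
grip_width: 0.0339
grip_force: 39.9
```

>>> apply_moves --pt "255 0 0 -0.1 0 0 0" --pt "255 0 0 0 0 0 0" --pt "255 0 0 0 0 0 0"

```text
time_s: 13.55
ee_pos: [0.5853, -0.211, 0.0892]
eef_rot: [3.14, 0.0, -0.029]
force: [0.1, -5.5, 0.2]
grip_width: 0.0341
grip_force: 39.9
```

>>> apply_moves --pt "255 0 0 -0.1 0 0 0" --pt "255 0 0 0 0 0 0" --pt "255 0 0 0 0 0 0"

```text
time_s: 13.85
ee_pos: [0.5853, -0.2111, 0.0882]
eef_rot: [3.14, 0.0, -0.029]
force: [1.0, -4.1, -0.5]
grip_width: 0.0345
grip_force: 39.9
```

>>> apply_moves --pt "255 0 0 -0.1 0 0 0" --pt "255 0 0 0 0 0 0" --pt "255 0 0 0 0 0 0"

```text
time_s: 14.15
ee_pos: [0.5853, -0.211, 0.0873]
eef_rot: [3.14, 0.0, -0.029]
force: [-0.0, -6.0, 0.4]
grip_width: 0.0342
grip_force: 39.9
```

>>> apply_moves --pt "255 0 0 -0.1 0 0 0" --pt "255 0 0 0 0 0 0" --pt "255 0 0 0 0 0 0"

```text
time_s: 14.45
ee_pos: [0.5854, -0.211, 0.0864]
eef_rot: [3.14, 0.0, -0.029]
force: [-0.8, -5.6, 0.6]
grip_width: 0.0338
grip_force: 39.9
```

>>> apply_moves --pt "255 0 0 -0.1 0 0 0" --pt "255 0 0 0 0 0 0" --pt "255 0 0 0 0 0 0"

```text
time_s: 14.75
ee_pos: [0.5854, -0.211, 0.0856]
eef_rot: [3.14, -0.0, -0.029]
force: [-1.4, -5.7, 2.6]
grip_width: 0.0338
grip_force: 39.9
```

>>> apply_moves --pt "255 0 0 -0.05 0 0 0" --pt "255 0 0 0 0 0 0" --pt "255 0 0 0 0 0 0"

```text
time_s: 15.05
ee_pos: [0.5855, -0.211, 0.0853]
eef_rot: [3.14, -0.0, -0.029]
force: [-1.4, -5.6, 5.3]
grip_width: 0.034
grip_force: 39.9
```

>>> apply_moves --pt "255 0 0 -0.05 0 0 0" --pt "255 0 0 0 0 0 0" --pt "255 0 0 0 0 0 0"

```text
time_s: 15.35
ee_pos: [0.5855, -0.211, 0.085]
eef_rot: [3.14, -0.0, -0.029]
force: [-1.8, -4.9, 5.8]
grip_width: 0.0342
grip_force: 39.9
```

>>> apply_moves --pt "255 0 0 -0.05 0 0 0" --pt "255 0 0 0 0 0 0" --pt "255 0 0 0 0 0 0"

```text
time_s: 15.65
ee_pos: [0.5855, -0.211, 0.0846]
eef_rot: [3.14, -0.001, -0.029]
force: [-2.1, -4.1, 7.1]
grip_width: 0.034
grip_force: 39.9
```

>>> apply_moves --pt "255 0 0 -0.05 0 0 0" --pt "255 0 0 0 0 0 0" --pt "255 0 0 0 0 0 0"

```text
time_s: 15.95
ee_pos: [0.5856, -0.211, 0.0845]
eef_rot: [3.14, -0.001, -0.029]
force: [-2.8, -4.0, 9.4]
grip_width: 0.0336
grip_force: 39.9
```

>>> apply_moves --pt "255 0 -0.1 0 0 0 0" --pt "255 0 0 0 0 0 0" --pt "255 0 0 0 0 0 0"

```text
time_s: 16.25
ee_pos: [0.5857, -0.2114, 0.0845]
eef_rot: [3.141, -0.001, -0.029]
force: [-4.3, 0.6, 10.9]
grip_width: 0.0339
grip_force: 39.9
```

>>> apply_moves --pt "255 0 -0.1 0 0 0 0" --pt "255 0 0 0 0 0 0" --pt "255 0 0 0 0 0 0"

```text
time_s: 16.55
ee_pos: [0.5856, -0.212, 0.0844]
eef_rot: [-3.141, -0.0, -0.029]
force: [-3.1, 2.4, 12.5]
grip_width: 0.0339
grip_force: 39.9
```

>>> apply_moves --pt "255 0 0.05 0.08 0 0 0" --pt "255 0 0 0 0 0 0"

```text
time_s: 16.75
ee_pos: [0.5856, -0.2119, 0.0847]
eef_rot: [3.141, -0.0, -0.029]
force: [-1.6, -0.6, 7.3]
grip_width: 0.0341
grip_force: 39.9
```

>>> apply_moves --pt "120 0 0 0 0 0 0" --pt "120 0 0 0 0 0 0" --pt "120 0 0 0 0 0 0" --pt "120 0 0 0 0 0 0" --pt "120 0 0 0 0 0 0"

```text
time_s: 17.25
ee_pos: [0.5854, -0.2117, 0.0841]
eef_rot: [-3.141, 0.0, -0.029]
force: [0.6, 0.5, 0.2]
grip_width: 0.0498
grip_force: 0.0
```

```bash
python3 - <<'E'
from h import *
o=ctrl.get_obs(); print(o['ee_pos'],o['force'],o['grip_width'],o['time_s'])
c=snap('scene','s2'); a=cv2.convertScaleAbs(c['img'][:,:,::-1],alpha=1.4,beta=20)
w=snap('wrist','w5'); b=cv2.convertScaleAbs(w['img'][:,:,::-1],alpha=1.4,beta=20)
o=np.zeros((600,800,3),np.uint8)
o[:400,:520]=cv2.resize(a[140:240,120:250],None,fx=4,fy=4,interpolation=cv2.INTER_CUBIC)
o[:,520:800]=cv2.resize(b[120:345,230:335],(280,600))
cv2.imwrite('pics/c5.png',o)
E
```

```text
[ 0.5854359  -0.21165186  0.08405874] [0.58000195 0.52967098 0.23982267] 0.049761474518451025 17.25
```

View pics/c5.png

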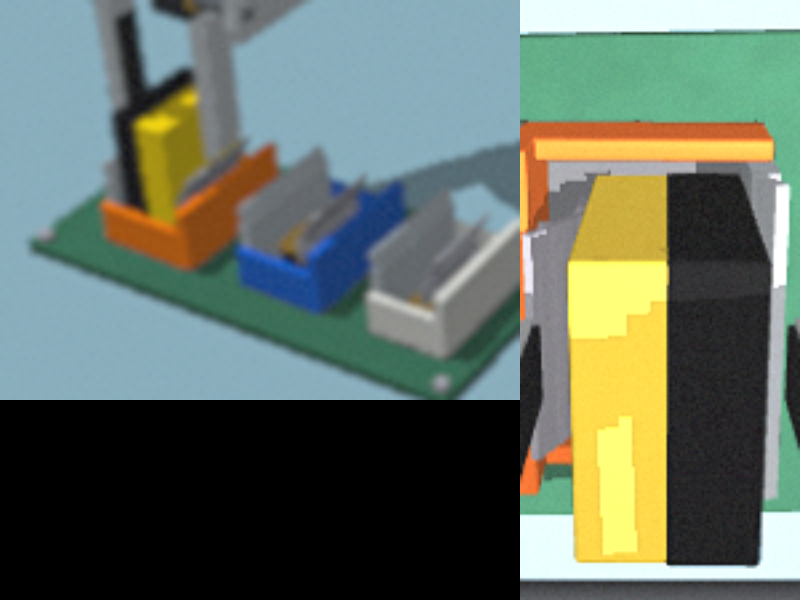

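>>> apply_moves --pt "110 0 0 1 0 0 0" --pt "100 0 0 3 0 0 0" --pt "100 0 0 4 0 0 0" --pt "100 0 0 4 0 0 0" --pt "100 -3 0 3 0 0 0" --pt "100 -3 0 0 0 0 0" --pt "100 0 0 0 0 0 0" --pt "100 0 0 0 0 0 0"

```text
time_s: 18.15
ee_pos: [0.5255, -0.2118, 0.2352]
eef_rot: [3.141, -0.001, -0.03]
force: [-0.1, -0.0, -0.2]
grip_width: 0.0571
grip_force: 0.0
```

```bash
python3 - <<'E'
from h import *
o=ctrl.get_obs(); print(o['ee_pos'],o['force'],o['grip_width'],o['time_s'])
c=snap('scene','s3'); a=cv2.convertScaleAbs(c['img'][:,:,::-1],alpha=1.4,beta=20)
w=snap('wrist','w6'); np.save('pics/w6T.npy',toolT(o)@w['hand_eye']); b=cv2.convertScaleAbs(w['img'][:,:,::-1],alpha=1.4,beta=20)
o=np.zeros((600,800,3),np.uint8)
o[:300,:390]=cv2.resize(a[140:240,120:250],None,fx=3,fy=3,interpolation=cv2.INTER_CUBIC)
o[:600,400:800]=cv2.resize(b[60:210,230:330],(400,600))
cv2.imwrite('pics/c6.png',o)
E
```

```text
[ 0.5255254  -0.21183022  0.23523106] [-0.10504679 -0.02019317 -0.24952274] 0.05710823344134331 18.15
```

View pics/c6.png

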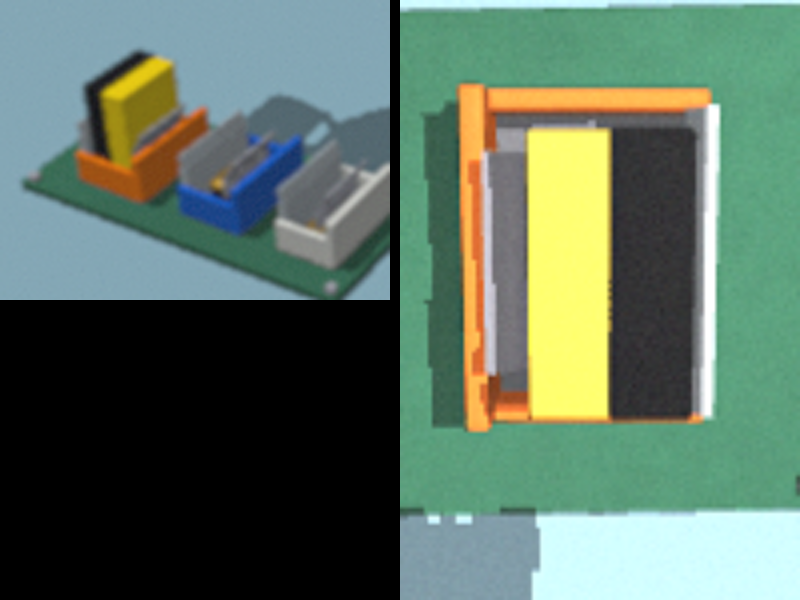

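```bash
python3 -c "
from station import ctrl
print(ctrl.hand_in())"
```

```text
the job is handed in; nothing more can be done
None
```

I gauged the module at about 34 mm thick and put it in the orange dock. I pressed it onto the contacts, with peak upward force on the tool at 12.5 N, clip friction included (ruin limit 15 N). The last pictures show it upright against the wall. I did not press again to check contact after letting go, and I handed the job in at about 18 s.

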